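Hang the slide tray on the shaker's two pins

ROBOT

A 7-joint arm with a two-finger parallel gripper is mounted at the origin on a cart in front of the work surface, level with it; the furniture and walls round the work are solid. World frame = base frame: x ahead of the robot, y to its left, z up, the work surface at z = 0. Lengths are in m, angles in rad, forces in N, time in s.
With the tool pointing down it reaches from about 0.4 to 0.875 m from the base axis. Payload 19.3 kg.
Tool frame: the origin (TCP) lies midway between the tips of the shut fingers; the grasp point (between the pads) lies 19 mm behind it (bot.pinch_z is the distance from the TCP to the grasp point, in m); z points along the fingers, y is the line along which they close (so a half turn about z gives the same grasp; the last joint's range is limited). The gripper opens to 85 mm and grips with 20 to 120 N. Pads are 22 mm wide; open, the fingers measure 114 mm over their backs; the gripper's body (76 mm by 85 mm) begins 54 mm behind the grasp point. The pads swing forward as they close: fully open they stand 13 mm farther back than shut.
Start: joints at [-0.07, 0.521, -0.036, 1.599, 0.021, 1.021, -0.113], TCP at [0.625, -0, 0.231] pointing down, gripper open.
Joint ranges: [-2.91, 2.91], [-0.3, 2.13], [-1.5, 1.42], [0.17, 2.43], [-1.26, 4.41], [0.16, 1.93], [-2.52, 2.52]. Speed limits (rad/s): [1.89, 1.89, 2.39, 2.39, 3.01, 3.01, 3.01].

INTERFACE

Orientations are given as [roll, pitch, yaw] about the fixed x, y, z axes, in that order (R = Rz(yaw) Ry(pitch) Rx(roll)).
In Python, from workcell import observe, viewer, bot gives the robot as it stands. The module is installed in compiled form; this text tells all that it offers.
- The arm moves only by the tool play_rows, never from a script. Its argument "motion" is a list of rows, each a list of 7 numbers: the shift along the tool's x, y, z in cm, then the turn, a rotation vector about the tool's x, y, z in rad, then the opening, from -1 (shut) to 1 (fully open), so that 0 is half open. A call has exactly 5 rows; each row is the pose to reach, as a shift and turn from the pose commanded when the call began, along the tool's axes at that moment; what a row does not reach only later rows make up. A row lasts 1/10 s, in which the tool goes at most 50 mm and 8.59 degrees, less where a joint would pass 70% of its speed; a pose out of reach is approached as far as the arm can. A call with a gripper value outside its range is refused whole. The fingers move at their own pace and stop on an object; "squeeze" is the grip in N (left out, the last holds). Time passes only in rows, so rows that repeat a pose let the fingers close, or fill a call up. It gives the time, the measured TCP pose, the force, the opening and the grip force at its end, in the units of the state.
- observe(): the state, without advancing time (a new reading comes with each control period).
- viewer.grab_frame(name): name is "scene" or "side" or "wrist"; returns (picture, depth): 384x512x3 uint8, red, green, blue; 384x512 float32, m along the optical axis (not along the pixel's ray), 0 where there is no reading.
- viewer.camera_info(name): a dict with "fx", "fy", "cx", "cy" (pixels), "k1" (the pictures are not rectified: a ray, as slopes to the right and down, at radius r is drawn at 1 + k1 r^2 times it, then the intrinsics apply), "R" (3x3) and "t" (3): a world point X has camera coordinates R X + t. Camera axes: x right, y down, z forward; pixel columns grow to the right and rows downward; lengths in m; the calibration is good to about 2 mm. A picture is of the moment at which its call begins: read the wrist's pose just before it. camera_info takes no time and is no camera call; for the wrist camera it gives the pose at the moment of the call.
- bot.job_done(): hands the job in; it is judged then, once.
The state is a dict: "clock": time; "qpos": joint angles; "qd": joint speeds; "joint_efforts": joint torques, N m; "position": TCP position; "tool_rot": TCP orientation; "force": force on the tool from outside, world axes, zero at the start; "moment": the same for the moment, N m; "grip_width": finger opening in m; "finger_force": force on a finger pad.
Only numpy, scipy, OpenCV 4.12 (cv2) and the standard library are available. Lean on these libraries where they do the work, as an engineer would, in place of code of your own. Each camera call takes 0.05 s, during which the arm holds its last target. There are 200 camera calls.

TASK

Lift the microscope-slide tray off the bench by its bar handle and fit it on the laboratory shaker, so that both of the shaker's pins go through the tray's two holes and the tray lies flush on the platform, then let go. The platform was left parked somewhere along its stroke, so feel for the pins gently: do not lean on or jar the shaker, and leave the other things on the bench where they are.

Things in the scene. Friction and masses are not known exactly. Their poses are not given: they have to be found in the camera images.
- slide_tray: Flat aluminium tray lying on the bench, 100 (its x) x 156 (its y) x 10 mm thick, 0.2 to 0.4 kg, origin at the centre of its underside, z up. Two oblong through holes, 16 mm in x by 12.5 mm in y (edges broken by 0.5 mm), centred at x = 0, y = -60 and +60 mm; it fits either way round. On its top lie thin glass slides and strips up to 4 mm high, and a bar handle stands over its middle.
- tray_handle (a point): Centre of the tray's bar handle, 56 mm above the tray's underside; axes as the tray's. The bar is 14 mm thick in y (grip it across this), 64 mm long in x, from 48 to 64 mm above the underside, on two 10 mm posts at x = -9 and +9 mm.
- shaker: Low white laboratory shaker, fixed to the bench, 150 (its x) x 190 (its y) mm, origin on the bench under the centre of its housing, z up. On top is a platform with a dark mat, 130 x 164 mm, with two upright steel pins of 10 mm diameter, 16 mm high with flat tips (edges broken by 1 mm), at x = 0, y = -60 and +60 mm from the platform's centre. The platform is parallel to the housing.
- shaker_seat (a point): Centre of the housing, at the height of the platform's upper face (66 mm above the bench), axes as the shaker's. The platform is braked anywhere along its stroke, its centre up to 28 mm from this point along the shaker's y (none along x): that offset is NOT in any measured pose. The brake holds under careful forces. The tray's origin is at this height when flush.
- petri_dish: Shallow round dish, 90 mm wide and 15 mm high, between the task's things; origin under its centre. Leave it.
- glue_stick: Upright glue stick, 24 mm wide and 85 mm high, between the task's things; origin under its centre. Leave it standing.
- eraser: Small eraser, 42 x 19 x 12 mm, between the task's things; origin under its centre. Leave it.
- flask: Conical flask at the back, 78 mm wide and 112 mm high; origin under its centre. Leave it.
- beaker: Beaker at the back left, 79 mm wide and 90 mm high; origin under its centre. Leave it.
- measuring_cylinder: Tall measuring cylinder at the back left, 54 mm wide and 178 mm high; origin under its centre. Leave it.

How it is judged:
By the outcome, as a careful person would: the job done as asked, in the order asked, and still so for the second after the job is handed in, with the robot touching nothing.
It also fails if it takes over 72 s, if anything falls off the work surface, if the arm or the gripper's body presses on something with over 40 N, if the wrist force passes 120 N, or if a joint passes its speed limit or range.

## Working session

There is one attempt and no reset: what is moved stays moved. The work goes in short steps, Python scripts to look and compute and a tool call to move; the robot and the scene stay as the last step left them, time stands still between calls to the robot, and variables do not carry over. Pictures are saved under pics/ and viewed, at most 10 in all, crops included, and the job is handed in when it is done.

Besides the shell and the picture viewer there is one more tool, called after ">>>" as name(argument=value, ...) on one line, values as JSON. play_rows: Moves the arm, as the interface text tells. Its arguments: {"type":"object","properties":{"motion":{"type":"array"},"squeeze":{"type":"number"}},"required":["motion"]}

```bash
mkdir -p pics; cat > h.py <<'E'
import numpy as np, cv2
from workcell import observe, viewer, bot
def grab(n, f=None):
    c=viewer.camera_info(n); p,d=viewer.grab_frame(n)
    if f: cv2.imwrite('pics/'+f, cv2.cvtColor(p,cv2.COLOR_RGB2BGR))
    np.savez('last_%s.npz'%n,p=p,d=d,**{k:np.array(v) for k,v in c.items()})
    return c,p,d
def load(n):
    z=np.load('last_%s.npz'%n); return z,z['p'],z['d']
def rays(c,uv):
    uv=np.asarray(uv,float).reshape(-1,1,2)
    K=np.array([[c['fx'],0,c['cx']],[0,c['fy'],c['cy']],[0,0,1]],float)
    s=cv2.undistortPoints(uv,K,np.array([float(c['k1']),0,0,0]),None,None).reshape(-1,2)
    R=np.array(c['R']);t=np.array(c['t'])
    return -R.T@t, np.c_[s,np.ones(len(s))]@R   # origin, world dirs (unit depth)
def onplane(c,uv,z):
    o,d=rays(c,uv); return o+d*((z-o[2])/d[:,2])[:,None]
def cloud(c,d):
    v,u=np.mgrid[:d.shape[0],:d.shape[1]]
    o,r=rays(c,np.c_[u.ravel(),v.ravel()])
    return (o+r*d.reshape(-1,1)).reshape(*d.shape,3)
E
python3 - <<'E'
from h import *
a=grab('scene','s1.png');b=grab('wrist','w1.png');c=grab('side','d1.png')
import os
ims=[cv2.imread('pics/'+f) for f in('s1.png','w1.png','d1.png')]
cv2.imwrite('pics/all1.png',cv2.resize(np.vstack([np.hstack(ims[:2]),np.hstack([ims[2],ims[2]*0])]),(800,600)))
for n,k in zip('swd',(a,b,c)): print(n,-np.array(k[0]['R']).T@np.array(k[0]['t']),np.array(k[0]['R'])[2])
print(observe())
E
```

```text
s [ 0.03688355 -0.99753288  0.62278616] [ 0.41497404  0.80669065 -0.42076923]
w [0.62482694 0.07988888 0.37271498] [-0.00159862 -0.31009914 -0.95070288]
d [ 0.04323604 -0.79907723  0.92513255] [ 0.41173985  0.6355119  -0.65314234]
{'clock': 0.15, 'qpos': array([-0.07019284,  0.5218534 , -0.03633369,  1.59984664,  0.02123617,
        1.02109443, -0.11282269]), 'qd': array([-0.00018838, -0.00020314, -0.00198661, -0.0006158 , -0.0001139 ,
        0.00104018, -0.00059616]), 'joint_efforts': array([ 4.00798544e-04, -9.27376485e+01,  1.98035471e+00, -3.70049715e+01,
        1.79930578e-02,  6.46477114e-03, -1.41420460e-05]), 'position': array([ 6.24764461e-01, -3.90632368e-05,  2.30883551e-01]), 'tool_rot': array([-3.14078074e+00,  8.12549322e-05,  1.57077798e+00]), 'force': array([-0.21817291, -0.09616847,  0.16353903]), 'moment': array([ 0.0092436 , -0.04941877,  0.03092601]), 'finger_force': 0.0, 'grip_width': 0.08493132871697594}
```

View pics/all1.png

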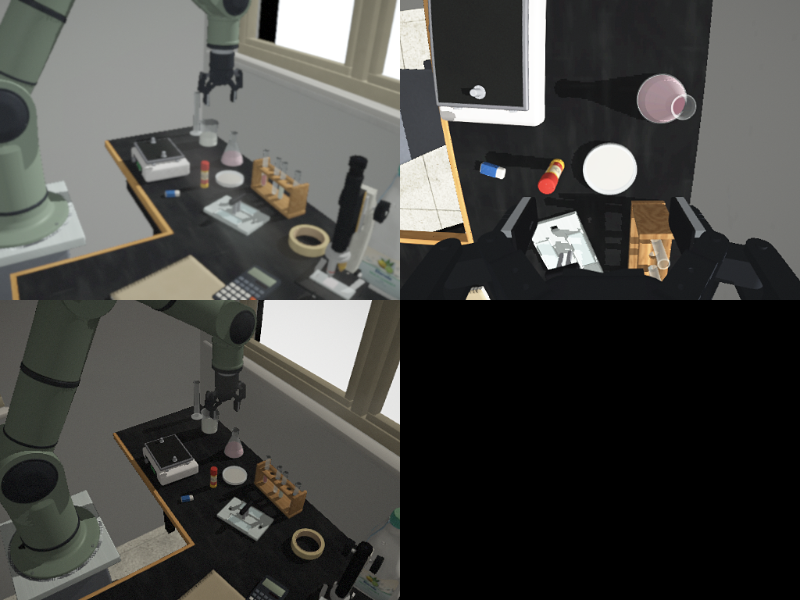

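The scene view shows the shaker at (160,155), the tray at (235,212) with its dark handle, and the glue stick at (204,174). The eraser, dish, rack and flask are nearby. In the wrist view, up is +y and right is +x; the shaker is at the upper left and the tray at the lower middle.

```bash
python3 - <<'E'
from h import *
ims=[]
for n,(u0,u1,v0,v1) in dict(side=(130,400,150,360),scene=(150,420,150,310)).items():
    c,p,d=load(n); P=cloud(c,d)
    ims.append(cv2.resize(cv2.cvtColor(p[v0:v1,u0:u1],cv2.COLOR_RGB2BGR),(800,300 if n=='scene' else 300)))
    hsv=cv2.cvtColor(p,cv2.COLOR_RGB2HSV)
    # shaker + tray points by height/area
    for nm,m in dict(mat=(abs(P[...,2]-.066)<.006)&(P[...,1]>.1),
       pins=(P[...,2]>.074)&(P[...,2]<.09)&(P[...,1]>.1)&(P[...,0]<.65),
       bar=(P[...,2]>.05)&(P[...,2]<.075)&(P[...,1]<-.0)&(P[...,0]<.63)&(P[...,0]>.4),
       tray=(P[...,2]>.005)&(P[...,2]<.018)&(P[...,1]<-.0)&(P[...,0]<.7)&(P[...,0]>.4)).items():
        k,l,s,ce=cv2.connectedComponentsWithStats(m.astype(np.uint8))
        for i in np.argsort(-s[1:,4])[:4]+1:
            if s[i,4]<8: continue
            q=P[l==i]; print(n,nm,s[i],q.mean(0).round(4),cv2.minAreaRect(q[:,:2].astype(np.float32)*1000))
cv2.imwrite('pics/z1.png',np.vstack(ims))
E
```

```text
side mat [185 172  53  34 979] [0.4641 0.1493 0.0646] ((467.2223815917969, 151.64773559570312), (108.37665557861328, 130.9568634033203), 86.72008514404297)
side mat [ 75 117 173  60 549] [0.4197 0.4187 0.066 ] ((444.5733642578125, 418.2474060058594), (613.554931640625, 13.387145042419434), 0.09626705944538116)
side mat [333  44 113  65 327] [1.4407 0.4157 0.0658] ((1440.3245849609375, 448.2453308105469), (20.621854782104492, 676.7406616210938), 0.035976994782686234)
side mat [279 136  30  27  90] [0.786  0.1821 0.0657] ((786.607177734375, 187.51339721679688), (8.744343757629395, 163.62257385253906), 0.11504071205854416)
side pins [ 76 121 147  52 644] [0.3862 0.4187 0.082 ] ((396.9869384765625, 419.0979309082031), (15.92615795135498, 505.8180847167969), 89.67951965332031)
side pins [205 176   4   4  11] [0.4696 0.181  0.0786] ((470.21844482421875, 181.31521606445312), (8.661425590515137, 8.267338752746582), 39.04285430908203)
side bar [307 256  18  20 145] [ 0.5506 -0.2484  0.0604] ((552.4319458007812, -245.65286254882812), (65.58863067626953, 14.867471694946289), 19.026473999023438)
[... 2178 characters left out ...]
07531738, 7.680208206176758), 84.40289306640625)
scene tray [ 260  250   86   50 1861] [ 0.5482 -0.2536  0.0105] ((551.6869506835938, -243.39393615722656), (105.78890228271484, 161.56674194335938), 20.119295120239258)
scene tray [ 296  338   64   46 1780] [ 0.4459 -0.4972  0.0132] ((443.3900451660156, -494.580810546875), (99.5374755859375, 78.94438934326172), 17.377517700195312)
scene tray [276 218  36  21 602] [ 0.6315 -0.0736  0.0145] ((635.0250244140625, -67.13351440429688), (95.0013656616211, 89.49913787841797), 71.40577697753906)
scene tray [321 234  58  45 571] [ 0.6845 -0.2305  0.0115] ((686.1983032226562, -227.1554412841797), (191.58932495117188, 27.38231086730957), 89.9703140258789)
```

View pics/z1.png

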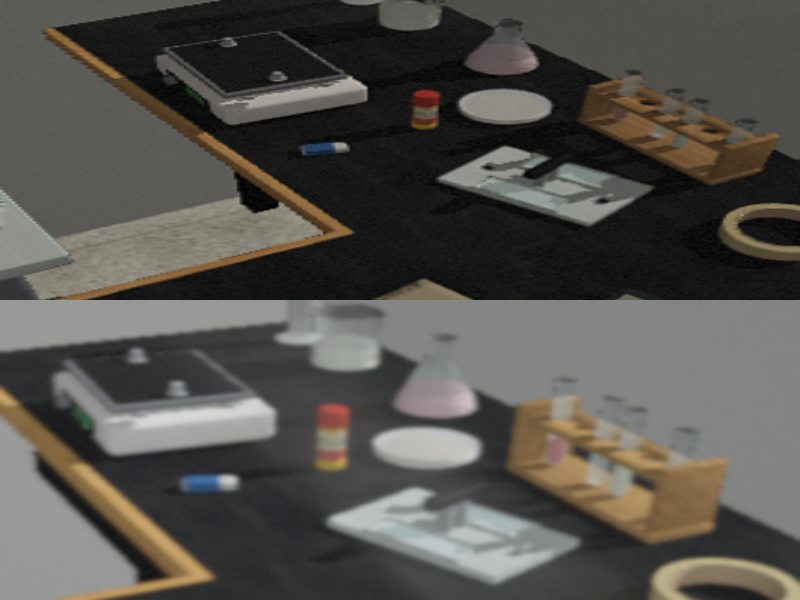

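The side crop shows both pins clearly, at (226,42) and (278,75). The tray has a dark bar at (545,165). Depth puts the tray at about (0.552,-0.245) with a yaw of about 19.3°, and the bar at z≈0.062. The mat and pins are centred near (0.468,0.122). Next I'll look at the shaker from above with the final tool yaw.

>>> play_rows(motion=[[2.4,-2.5,0,0,0,0.15,1],[4.8,-5,0,0,0,0.3,1],[7.2,-7.5,0,0,0,0.45,1],[9.6,-10,0,0,0,0.6,1],[12,-12.5,0,0,0,0.75,1]])

```text
clock: 0.65
position: [0.4988, 0.1208, 0.2312]
tool_rot: [-3.141, 0.0, 0.814]
force: [0.3, 1.1, 0.3]
grip_width: 0.0855
finger_force: 0.0
```

>>> play_rows(motion=[[0,0,0,0,0,0.15,1],[0,0,0,0,0,0.3,1],[0,0,0,0,0,0.45,1],[0,0,0,0,0,0.6,1],[0,0,0,0,0,0.75,1]])

```text
clock: 1.15
position: [0.4999, 0.12, 0.2312]
tool_rot: [3.142, 0.0, 0.065]
force: [0.0, 0.3, -0.1]
grip_width: 0.0855
finger_force: 0.0
```

>>> play_rows(motion=[[0,0,0,0,0,0.07,1],[0,0,0,0,0,0.07,1],[0,0,0,0,0,0.07,1],[0,0,0,0,0,0.07,1],[0,0,0,0,0,0.07,1]])

```text
clock: 1.65
position: [0.5, 0.1199, 0.2313]
tool_rot: [-3.142, 0.0, 0.002]
force: [-0.1, 0.2, -0.3]
grip_width: 0.0853
finger_force: 0.0
```

```bash
python3 - <<'E'
from h import *
s=observe();print(s['clock'],s['position'],s['tool_rot'],s['qpos'])
c,p,d=grab('wrist','w2.png'); P=cloud(c,d)
print(c['fx'],-np.array(c['R']).T@np.array(c['t']))
for nm,m in dict(pins=(P[...,2]>.076)&(P[...,2]<.09),mat=(abs(P[...,2]-.066)<.005)).items():
    k,l,st,ce=cv2.connectedComponentsWithStats(m.astype(np.uint8))
    for i in np.argsort(-st[1:,4])[:4]+1:
        if st[i,4]<20: continue
        q=P[l==i]; print(nm,st[i],ce[i],q.mean(0).round(4),cv2.minAreaRect(q[:,:2].astype(np.float32)*1000))
E
```

```text
1.65 [0.49998772 0.11989651 0.23128955] [-3.14153858e+00  4.94213924e-05  1.83270759e-03] [-0.57018308  0.35690926  0.28352325  1.90051865 -0.12506624  0.90114837
 -1.79474837]
296.6404199741897 [0.57940654 0.12054044 0.37326575]
pins [  0 211  35 122 997] [ 14.47642929 278.41925777] [0.3779 0.4203 0.0828] ((383.8131408691406, 420.14801025390625), (5.00416374206543, 162.76614379882812), 89.60845947265625)
pins [426 127  27  25 511] [439.18982387 139.2739726 ] [ 0.5459 -0.0588  0.0835] ((545.4705810546875, -60.32236099243164), (23.720788955688477, 23.306884765625), 10.625476837158203)
pins [306 213  10  10  77] [310.33766234 217.44155844] [0.4614 0.0664 0.0808] ((460.890380859375, 66.13143157958984), (8.783419609069824, 9.068765640258789), 50.37757110595703)
pins [194 205   9  10  74] [198.01351351 209.7027027 ] [0.47   0.1853 0.0809] ((469.568603515625, 185.31964111328125), (8.457512855529785, 9.222203254699707), 85.96072387695312)
mat [  182   145   155   119 15769] [254.89612531 203.48563638] [0.4705 0.1255 0.0661] ((465.2477111816406, 125.183837890625), (164.01864624023438, 129.63050842285156), 85.74671936035156)
mat [  0 174  42 148 913] [ 18.0109529 250.8992333] [0.4058 0.4204 0.066 ] ((404.9590148925781, 420.4570007324219), (200.68307495117188, 4.850996017456055), 0.20582649111747742)
mat [419 126  16  23 102] [424.12745098 135.16666667] [ 0.5478 -0.0521  0.0659] ((547.1882934570312, -54.074012756347656), (10.86463737487793, 24.15436553955078), 74.70445251464844)
mat [508   0   4  12  29] [510.13793103   5.93103448] [ 0.68   -0.1301  0.0632] ((680.2149658203125, -129.41554260253906), (10.1899995803833, 4.145113945007324), 7.882335186004639)
```

View pics/w2.png

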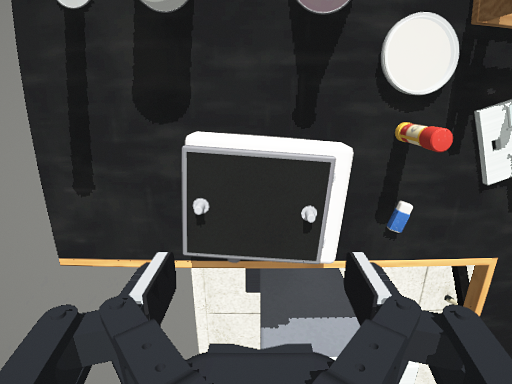

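The wrist view shows the whole shaker, with pins at (198,210) and (310,217). By depth their tips are at (0.4697,0.1853) and (0.4611,0.0663), 119 mm apart as expected. The centre is about (0.4653,0.1255) and the yaw about -4.2°. Now the tray.

>>> play_rows(motion=[[1,4.5,0,0,0,0,1],[2,9,0,0,0,0,1],[3,13.5,0,0,0,0,1],[4,18,0,0,0,0,1],[5,22.5,0,0,0,0,1]])

```text
clock: 2.2
position: [0.5503, -0.1069, 0.2314]
tool_rot: [-3.141, -0.0, 0.001]
force: [1.5, 0.4, -0.1]
grip_width: 0.0855
finger_force: 0.0
```

>>> play_rows(motion=[[1,4,0,0,0,-0.085,1],[2,8,0,0,0,-0.17,1],[3,12,0,0,0,-0.255,1],[3,13,0,0,0,-0.335,1],[3,13,0,0,0,-0.335,1]])

```text
clock: 2.7
position: [0.5797, -0.2372, 0.2309]
tool_rot: [3.141, 0.001, 0.335]
force: [-0.7, 0.4, -0.4]
grip_width: 0.0854
finger_force: 0.0
```

>>> play_rows(motion=[[0,0,0,0,0,0,1],[0,0,0,0,0,0,1],[0,0,0,0,0,0,1],[0,0,0,0,0,0,1],[0,0,0,0,0,0,1]])

```text
clock: 3.2
position: [0.5804, -0.2345, 0.2314]
tool_rot: [3.142, -0.0, 0.336]
force: [-0.3, 0.4, -0.2]
grip_width: 0.085
finger_force: 0.0
```

```bash
python3 - <<'E'
from h import *
s=observe();print(s['clock'],s['position'],s['tool_rot'],s['qpos'],s['force'])
c,p,d=grab('wrist','w3.png'); P=cloud(c,d)
near=np.hypot(P[...,0]-.552,P[...,1]+.245)<.11
for nm,m in dict(bar=(P[...,2]>.058)&(P[...,2]<.07)&near,tray=(P[...,2]>.006)&(P[...,2]<.02)&near).items():
    k,l,st,ce=cv2.connectedComponentsWithStats(m.astype(np.uint8))
    for i in np.argsort(-st[1:,4])[:3]+1:
        if st[i,4]<20: continue
        q=P[l==i]; print(nm,st[i],ce[i],q.mean(0).round(4),cv2.minAreaRect(q[:,:2].astype(np.float32)*1000))
E
```

```text
3.2 [ 0.58040781 -0.23446477  0.23138976] [ 3.14156928e+00 -1.38753901e-04  3.36097657e-01] [ 0.11408581  0.53682059  0.26234258  1.60837423 -0.15666012  1.01697192
 -0.8109548 ] [-0.27596028  0.39974908 -0.16755   ]
bar [252 175  13  55 667] [257.82608696 202.011994  ] [ 0.5534 -0.2412  0.0628] ((552.069580078125, -241.9171600341797), (62.60496520996094, 13.536710739135742), 18.784584045410156)
tray [ 196  151  126   76 8295] [258.02893309 187.24725738] [ 0.5546 -0.2407  0.0102] ((551.1416625976562, -241.9830322265625), (101.04877471923828, 156.8557891845703), 19.091096878051758)
```

View pics/w3.png

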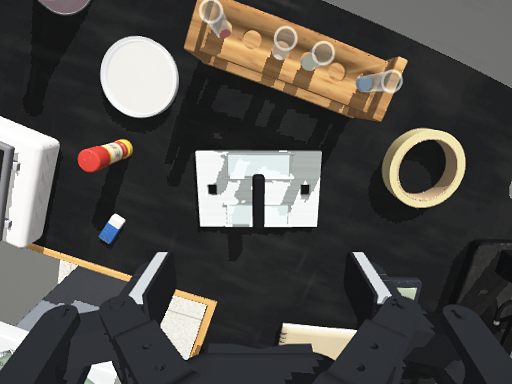

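The wrist view shows the tray centred at (258,188) with the bar at (258,202) and its holes at (212,189) and (305,189). Its centre is about (0.5518,-0.2420) and its yaw 18.95°. The rectangle measures 101 x 157 mm, which agrees with the given size. Descending to grasp.

>>> play_rows(motion=[[-1.0,-0.1,3,0,0,0.005,1],[-2.0,-0.2,6,0,0,0.005,1],[-2.9,-0.2,9,0,0,0.005,1],[-2.9,-0.2,12,0,0,0.005,1],[-2.9,-0.2,15,0,0,0.005,1]])

```text
clock: 3.75
position: [0.5521, -0.2427, 0.0804]
tool_rot: [3.141, -0.0, 0.33]
force: [0.7, -0.3, -0.3]
grip_width: 0.0856
finger_force: 0.0
```

>>> play_rows(motion=[[0,0,2,0,0,0,1],[0,0,3.5,0,0,0,1],[0,0,4.5,0,0,0,1],[0,0,4.5,0,0,0,1],[0,0,4.5,0,0,0,1]])

```text
clock: 4.25
position: [0.5526, -0.2428, 0.037]
tool_rot: [3.141, -0.001, 0.331]
force: [0.3, -0.2, 1.0]
grip_width: 0.0854
finger_force: 0.0
```

>>> play_rows(motion=[[0,0,0,0,0,0,0.3],[0,0,0,0,0,0,0],[0,0,0,0,0,0,-0.2],[0,0,0,0,0,0,-0.35],[0,0,0,0,0,0,-0.5]], squeeze=30)

```text
clock: 4.75
position: [0.5523, -0.2426, 0.0364]
tool_rot: [3.141, -0.0, 0.331]
force: [0.1, 0.8, 0.9]
grip_width: 0.0213
finger_force: 0.0
```

>>> play_rows(motion=[[0,0,0,0,0,0,-0.6],[0,0,0,0,0,0,-0.7],[0,0,0,0,0,0,-1],[0,0,0,0,0,0,-1],[0,0,0,0,0,0,-1]], squeeze=60)

```text
clock: 5.25
position: [0.5522, -0.2426, 0.0365]
tool_rot: [-3.142, -0.0, 0.331]
force: [-0.3, 1.7, 6.7]
grip_width: 0.0132
finger_force: 58.7
```

>>> play_rows(motion=[[0,0,0,0,0,0,-1],[0,0,0,0,0,0,-1],[0,0,0,0,0,0,-1],[0,0,0,0,0,0,-1],[0,0,0,0,0,0,-1]])

```text
clock: 5.75
position: [0.5523, -0.2426, 0.0365]
tool_rot: [3.142, -0.0, 0.331]
force: [-1.7, 0.7, 5.3]
grip_width: 0.0133
finger_force: 58.7
```

```bash
python3 - <<'E'
from h import *
s=observe();print(s['clock'],s['position'],s['tool_rot'],s['force'],s['moment'],s['grip_width'],s['finger_force'])
c,p,d=grab('scene'); P=cloud(c,d)
m=(P[...,2]>.006)&(P[...,2]<.02)&(np.hypot(P[...,0]-.552,P[...,1]+.245)<.11)
k,l,st,ce=cv2.connectedComponentsWithStats(m.astype(np.uint8)); i=1+np.argmax(st[1:,4])
q=P[l==i];print(st[i],cv2.minAreaRect(q[:,:2].astype(np.float32)*1000))
E
```

```text
5.75 [ 0.55225539 -0.24261214  0.03647055] [ 3.14159057e+00 -8.19220049e-05  3.30793710e-01] [-1.68058941  0.74391158  5.31098806] [0.13727351 0.30108459 0.08410436] 0.0133411277587445 58.657658100128174
[ 261  250   85   49 1809] ((552.643798828125, -243.65684509277344), (106.9220199584961, 160.0375213623047), 19.295204162597656)
```

```bash
python3 - <<'E'
from h import *
s=observe();c,p,d=grab('wrist','w4.png'); P=cloud(c,d)
y=s['tool_rot'][2];T=s['position'];tx=np.array([np.cos(y),np.sin(y)]);ty=np.array([np.sin(y),-np.cos(y)])
D=P[...,:2]-T[:2];X=D@tx;Y=D@ty
m=(P[...,2]>.006)&(P[...,2]<.018)&(abs(X)<.075)&(abs(Y)<.1)
k,l,st,ce=cv2.connectedComponentsWithStats(m.astype(np.uint8))
for i in np.argsort(-st[1:,4])[:3]+1:
    if st[i,4]<100: continue
    q=l==i;print(st[i],ce[i],X[q].min(),X[q].max(),Y[q].min(),Y[q].max(),P[q][:,2].mean())
a=m&(X>0.02)
for lo in (.02,.03,.04):
    r=m&(X>lo)&(X<lo+.01);print(lo,np.percentile(Y[r],[0,1,99,100]) if r.any() else None)
h=(P[...,2]<.006)&(abs(X)<.015)&(abs(abs(Y)-.06)<.012)
for sg in(-1,1):
    q=h&(Y*sg>0);print(q.sum(),X[q].mean() if q.any() else 0,Y[q].mean() if q.any() else 0)
for xx in ((Y>-.07)&(Y<-.055),(Y>.055)&(Y<.07)): 
    q=m&xx;print('xr',X[q].min() if q.any() else 0,X[q].max() if q.any() else 0)
E
```

```text
[  127   154   267   143 27641] [259.45168409 212.37874896] -0.04708336392085671 0.05022238211471012 -0.07911743676279377 0.07803752782820825 0.009997327079595561
0.02 [-0.07886561 -0.07702717  0.07566213  0.07730385]
0.03 [-0.07905214 -0.07713535  0.07567298  0.07803753]
0.04 [-0.0787644  -0.07670586  0.07567492  0.07773963]
374 -0.0034078706582775678 -0.06298599793405583
367 -0.0029329245972992252 0.06194586465225084
xr -0.0418302282992037 0.0498339797857528
xr -0.04278229326350983 0.05022238211471012
```

View pics/w4.png

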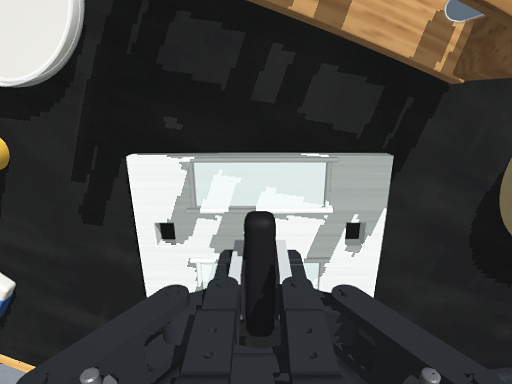

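The view shows the bar held centrally between the pads. The tray's visible edges are at columns 127 and 394, and its holes at (168,231) and (352,231). In the gripper's axes the camera reads about 0.6 mm toward -y, and I'll correct the pins for that. Lifting and carrying now.

>>> play_rows(motion=[[0,0,-1,0,0,0,-1],[0,0,-4,0,0,0,-1],[0,0,-7.5,0,0,0,-1],[0,0,-11,0,0,0,-1],[0,0,-13.5,0,0,0,-1]])

```text
clock: 6.35
position: [0.5524, -0.2428, 0.174]
tool_rot: [3.141, -0.001, 0.33]
force: [1.1, -0.5, -3.4]
grip_width: 0.013
finger_force: 59.0
```

>>> play_rows(motion=[[0.1,-1,0,0,0,0,-1],[0.4,-4,0,0,0,0,-1],[0.7,-7.5,0,0,0,0,-1],[1.1,-11,0,0,0,0,-1],[1.4,-14,0,0,0,0,-1]])

```text
clock: 6.85
position: [0.5187, -0.1034, 0.1705]
tool_rot: [-3.141, 0.001, 0.332]
force: [0.8, 0.7, -3.1]
grip_width: 0.0134
finger_force: 59.1
```

>>> play_rows(motion=[[0.3,-3,0,0,0,0,-1],[0.6,-6,0,0,0,0,-1],[0.9,-9,0,0,0,0,-1],[1.2,-12,0,0,0,0,-1],[1.4,-14,0,0,0,0,-1]])

```text
clock: 7.35
position: [0.4864, 0.0336, 0.1706]
tool_rot: [-3.141, 0.001, 0.333]
force: [1.2, 0.2, -3.4]
grip_width: 0.013
finger_force: 59.1
```

>>> play_rows(motion=[[0.2,-2,0,0,0,0.08,-1],[0.4,-4.5,0,0,0,0.16,-1],[0.7,-7,0,0,0,0.24,-1],[0.9,-9,0,0,0,0.32,-1],[0.9,-9.6,0,0,0,0.404,-1]])

```text
clock: 7.85
position: [0.4638, 0.1273, 0.1706]
tool_rot: [-3.141, 0.001, -0.074]
force: [0.9, -0.5, -3.0]
grip_width: 0.0128
finger_force: 59.1
```

>>> play_rows(motion=[[0,0,0,0,0,0,-1],[0,0,0,0,0,0,-1],[0,0,0,0,0,0,-1],[0,0,0,0,0,0,-1],[0,0,0,0,0,0,-1]])

```text
clock: 8.35
position: [0.4652, 0.1246, 0.1713]
tool_rot: [3.142, 0.0, -0.073]
force: [-0.6, -0.8, -3.3]
grip_width: 0.0125
finger_force: 59.1
```

```bash
python3 - <<'E'
from h import *
s=observe();print(s)
y=s['tool_rot'][2];T=s['position'];tx=np.array([np.cos(y),np.sin(y)]);ty=np.array([np.sin(y),-np.cos(y)])
D=np.array([.4653,.125])-T[:2];print('move cm',D@tx*100,D@ty*100,'rot',y+.0733)
c,p,d=grab('wrist'); P=cloud(c,d);c2,p2,d2=grab('side','d5.png');
D=P[...,:2]-T[:2];X=D@tx;Y=D@ty;Z=P[...,2]-T[2]
m=(abs(Z+.026)<.012)&(abs(X)<.075)&(abs(Y)<.1)
q=m;print('tray rel',X[q].max(),Y[q].min(),Y[q].max())
for r in ((X>.03)&(Y<-.055),(X>.03)&(Y>.055),(X<.01)&(abs(Y)>.055)): print(np.median(Z[m&r]))
E
```

```text
{'clock': 8.35, 'qpos': array([-0.63887524,  0.39933558,  0.32653907,  2.04158073, -0.1884291 ,
        0.72868079, -1.83924665]), 'qd': array([-1.82644480e-03,  8.66843203e-05,  2.41544762e-03, -8.30957968e-04,
       -5.92861060e-04,  4.70328770e-04, -5.66636686e-03]), 'joint_efforts': array([-1.23208677e-02, -6.92287588e+01,  7.04987258e+00, -2.92627645e+01,
        2.14369880e-02,  5.68422638e-04,  4.02381469e-02]), 'position': array([0.46518278, 0.12456117, 0.17126594]), 'tool_rot': array([ 3.14158156e+00,  6.33365550e-05, -7.33447290e-02]), 'force': array([-0.59293096, -0.84965579, -3.27477615]), 'moment': array([ 0.00031494,  0.02410104, -0.0108091 ]), 'finger_force': 59.10843014717102, 'grip_width': 0.01248801004526795}
move cm 0.008475234971960751 -0.04462406393163795 rot -4.472904331756511e-05
tray rel 0.05001864975259052 -0.07906249676613486 0.07805042275160357
-0.02713713088829181
-0.027002169629531725
-0.02709005701542455
```

The tray is level and unchanged in the grip, with its underside 37 mm below the TCP. The pin tips should therefore be reached at TCP z≈0.119, and the tray should be flush at 0.103. Descending to just above the tips, then slowly past them.

>>> play_rows(motion=[[0,-0.05,1,0,0,0,-1],[0,-0.05,2.5,0,0,0,-1],[0,-0.05,4,0,0,0,-1],[0,-0.05,4.8,0,0,0,-1],[0,-0.05,4.8,0,0,0,-1]])

```text
clock: 8.95
position: [0.4646, 0.1252, 0.1222]
tool_rot: [3.141, 0.002, -0.073]
force: [1.2, 0.2, -3.0]
grip_width: 0.0131
finger_force: 59.0
```

>>> play_rows(motion=[[0,0,0.1,0,0,0,-1],[0,0,0.2,0,0,0,-1],[0,0,0.3,0,0,0,-1],[0,0,0.4,0,0,0,-1],[0,0,0.45,0,0,0,-1]])

```text
clock: 9.45
position: [0.4652, 0.1256, 0.1189]
tool_rot: [-3.141, -0.0, -0.073]
force: [0.1, -0.3, -2.7]
grip_width: 0.0133
finger_force: 59.0
```

>>> play_rows(motion=[[0,0,0.05,0,0,0,-1],[0,0,0.1,0,0,0,-1],[0,0,0.15,0,0,0,-1],[0,0,0.15,0,0,0,-1],[0,0,0.15,0,0,0,-1]])

```text
clock: 9.95
position: [0.4652, 0.1255, 0.1173]
tool_rot: [3.142, 0.0, -0.073]
force: [0.1, -0.6, -2.4]
grip_width: 0.0129
finger_force: 59.0
```

No contact 1.7 mm past the nominal tip height. Continuing gently.

>>> play_rows(motion=[[0,0,0.05,0,0,0,-1],[0,0,0.1,0,0,0,-1],[0,0,0.15,0,0,0,-1],[0,0,0.2,0,0,0,-1],[0,0,0.2,0,0,0,-1]])

```text
clock: 10.45
position: [0.4651, 0.1255, 0.1152]
tool_rot: [3.142, 0.0, -0.073]
force: [0.3, 0.6, -3.7]
grip_width: 0.0128
finger_force: 59.0
```

```bash
python3 - <<'E'
from h import *
for _ in range(3):
    c,p,d=grab('side');s=observe();print(s['position'],s['force'],s['moment'])
E
```

```text
[0.46514899 0.12548591 0.11528128] [-0.21920556 -0.9699759  -2.79486009] [ 0.02186712 -0.02144018  0.02243219]
[0.46516553 0.12549657 0.11528771] [ 0.56239365 -0.44008433 -2.73505008] [0.00498196 0.01170876 0.03780308]
[0.46516826 0.12550158 0.11530321] [-0.13271917 -0.39437837 -3.17195524] [ 0.03375603 -0.00624581  0.05355304]
```

>>> play_rows(motion=[[0,0,0.1,0,0,0,-1],[0,0,0.2,0,0,0,-1],[0,0,0.3,0,0,0,-1],[0,0,0.4,0,0,0,-1],[0,0,0.4,0,0,0,-1]])

```text
clock: 11.1
position: [0.4651, 0.1255, 0.1111]
tool_rot: [3.141, 0.0, -0.073]
force: [0.1, -0.3, -2.8]
grip_width: 0.0127
finger_force: 59.0
```

>>> play_rows(motion=[[0,0,0.1,0,0,0,-1],[0,0,0.2,0,0,0,-1],[0,0,0.3,0,0,0,-1],[0,0,0.4,0,0,0,-1],[0,0,0.4,0,0,0,-1]])

```text
clock: 11.6
position: [0.4651, 0.1255, 0.1071]
tool_rot: [3.141, 0.0, -0.073]
force: [0.6, -0.1, -3.3]
grip_width: 0.0127
finger_force: 59.0
```

>>> play_rows(motion=[[0,0,0.05,0,0,0,-1],[0,0,0.1,0,0,0,-1],[0,0,0.15,0,0,0,-1],[0,0,0.2,0,0,0,-1],[0,0,0.2,0,0,0,-1]])

```text
clock: 12.1
position: [0.4651, 0.1255, 0.1052]
tool_rot: [3.142, 0.0, -0.073]
force: [0.5, 0.3, -2.9]
grip_width: 0.0131
finger_force: 59.0
```

>>> play_rows(motion=[[0,0,0.05,0,0,0,-1],[0,0,0.1,0,0,0,-1],[0,0,0.12,0,0,0,-1],[0,0,0.12,0,0,0,-1],[0,0,0.12,0,0,0,-1]])

```text
clock: 12.6
position: [0.4651, 0.1255, 0.1041]
tool_rot: [3.142, 0.0, -0.073]
force: [0.8, -0.4, -3.1]
grip_width: 0.013
finger_force: 59.0
```

>>> play_rows(motion=[[0,0,0.03,0,0,0,-1],[0,0,0.06,0,0,0,-1],[0,0,0.06,0,0,0,-1],[0,0,0.06,0,0,0,-1],[0,0,0.06,0,0,0,-1]])

```text
clock: 13.1
position: [0.4651, 0.1255, 0.1035]
tool_rot: [-3.142, 0.0, -0.073]
force: [0.2, -0.1, -3.3]
grip_width: 0.0128
finger_force: 59.0
```

>>> play_rows(motion=[[0,0,0.02,0,0,0,-1],[0,0,0.04,0,0,0,-1],[0,0,0.05,0,0,0,-1],[0,0,0.05,0,0,0,-1],[0,0,0.05,0,0,0,-1]])

```text
clock: 13.6
position: [0.4652, 0.1255, 0.103]
tool_rot: [3.142, -0.0, -0.073]
force: [0.2, 0.4, -3.8]
grip_width: 0.0131
finger_force: 59.0
```

```bash
python3 - <<'E'
from h import *
s=observe();y=s['tool_rot'][2];T=s['position'];print(T,s['force'],s['moment'])
c,p,d=grab('wrist','w6.png');P=cloud(c,d)
tx=np.array([np.cos(y),np.sin(y)]);ty=np.array([np.sin(y),-np.cos(y)]);D=P[...,:2]-T[:2];X=D@tx;Y=D@ty
m=(P[...,2]>.07)&(P[...,2]<.083)&(abs(X)<.07)&(abs(Y)<.1)
for r in ((X>.03)&(Y<-.055),(X>.03)&(Y>.055)): print(np.median(P[m&r][:,2]))
for sg in(-1,1):
    h=(abs(X)<.015)&(abs(Y*sg-.06)<.012);print('hole',np.percentile(P[h][:,2],[0,10,50,90,100]).round(4))
cv2.imwrite('pics/w6z.png',cv2.resize(cv2.cvtColor(p[140:300,110:410],cv2.COLOR_RGB2BGR),(800,427)))
E
```

```text
[0.46517963 0.12550858 0.10300361] [ 0.22051502  0.38245474 -3.84713067] [-0.01492265  0.02527971 -0.02455462]
0.07582918241752207
0.07598587434547682
hole [0.0651 0.0752 0.1776 0.1914 0.1955]
hole [0.0658 0.0754 0.1772 0.1918 0.1957]
```

View pics/w6z.png

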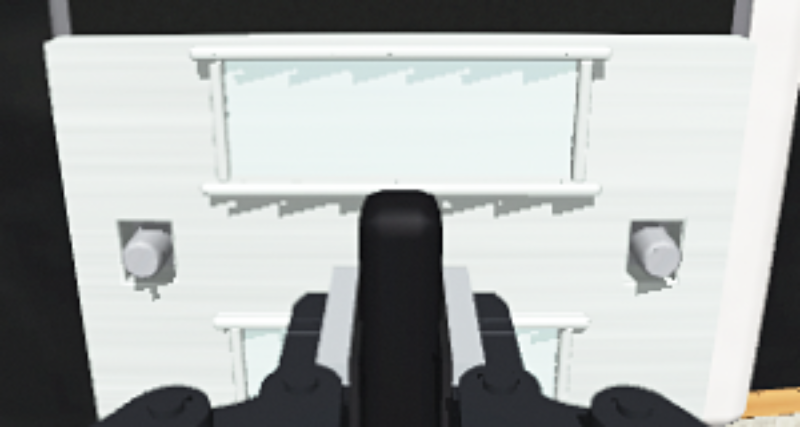

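Both pins come up through their holes, at (147,255) and (655,255) in the crop, with clearance all round. The tray's top is at z≈0.076, which is flush height. Feeling for contact in fine steps.

>>> play_rows(motion=[[0,0,0.02,0,0,0,-1],[0,0,0.03,0,0,0,-1],[0,0,0.03,0,0,0,-1],[0,0,0.03,0,0,0,-1],[0,0,0.03,0,0,0,-1]])

```text
clock: 14.15
position: [0.4651, 0.1255, 0.1027]
tool_rot: [3.142, 0.0, -0.073]
force: [0.2, 0.5, -3.5]
grip_width: 0.0132
finger_force: 59.0
```

>>> play_rows(motion=[[0,0,0.02,0,0,0,-1],[0,0,0.03,0,0,0,-1],[0,0,0.03,0,0,0,-1],[0,0,0.03,0,0,0,-1],[0,0,0.03,0,0,0,-1]])

```text
clock: 14.65
position: [0.4651, 0.1255, 0.1024]
tool_rot: [3.142, 0.0, -0.073]
force: [-0.1, -0.2, -0.4]
grip_width: 0.013
finger_force: 59.5
```

The tray's weight has come off at z=0.1024, so it's resting on the platform. I'll ease the grip, open, and rise.

>>> play_rows(motion=[[0,0,0,0,0,0,-1],[0,0,0,0,0,0,-1],[0,0,0,0,0,0,-0.6],[0,0,0,0,0,0,-0.5],[0,0,0,0,0,0,-0.3]], squeeze=20)

```text
clock: 15.15
position: [0.4653, 0.1256, 0.1025]
tool_rot: [-3.141, -0.0, -0.073]
force: [1.0, 0.9, -1.1]
grip_width: 0.0299
finger_force: 0.0
```

>>> play_rows(motion=[[0,0,0,0,0,0,0],[0,0,0,0,0,0,0.2],[0,0,0,0,0,0,0.4],[0,0,0,0,0,0,0.4],[0,0,0,0,0,0,0.4]])

```text
clock: 15.65
position: [0.4652, 0.1255, 0.1024]
tool_rot: [3.142, -0.0, -0.073]
force: [-0.1, -0.1, 0.1]
grip_width: 0.0597
finger_force: 0.0
```

>>> play_rows(motion=[[0,0,-0.5,0,0,0,0.4],[0,0,-2,0,0,0,0.4],[0,0,-4,0,0,0,0.4],[0,0,-7,0,0,0,0.4],[0,0,-10,0,0,0,0.4]])

```text
clock: 16.15
position: [0.4649, 0.1252, 0.2037]
tool_rot: [3.141, 0.0, -0.074]
force: [-0.7, -0.3, -0.7]
grip_width: 0.0598
finger_force: 0.0
```

>>> play_rows(motion=[[0,0,-2,0,0,0,0.4],[0,0,-3,0,0,0,0.4],[0,0,-3,0,0,0,0.4],[0,0,-3,0,0,0,0.4],[0,0,-3,0,0,0,0.4]])

```text
clock: 16.65
position: [0.4647, 0.1253, 0.2314]
tool_rot: [3.141, 0.001, -0.073]
force: [-0.3, 0.1, 0.2]
grip_width: 0.06
finger_force: 0.0
```

```bash
python3 - <<'E'
from h import *
s=observe();print(s['clock'],s['position'],s['force'])
c,p,d=grab('wrist','w7.png');P=cloud(c,d)
m=(P[...,2]>.07)&(P[...,2]<.0835)&(np.hypot(P[...,0]-.465,P[...,1]-.125)<.11)
k,l,st,ce=cv2.connectedComponentsWithStats(m.astype(np.uint8));i=1+np.argmax(st[1:,4]);q=P[l==i]
print(st[i],cv2.minAreaRect(q[:,:2].astype(np.float32)*1000))
t=q[(q[:,2]<.0785)];A=np.c_[t[:,:2]-[.465,.125],np.ones(len(t))];print('plane',np.linalg.lstsq(A,t[:,2],rcond=None)[0])
E
```

```text
16.65 [0.46469101 0.12533483 0.23138991] [-0.25633702  0.14082332  0.16169694]
[  181   132   158    95 12858] ((464.5270690917969, 125.69850158691406), (156.7257537841797, 100.73001098632812), 85.77745819091797)
plane [-0.00047008 -0.00040126  0.07589716]
```

View pics/w7.png

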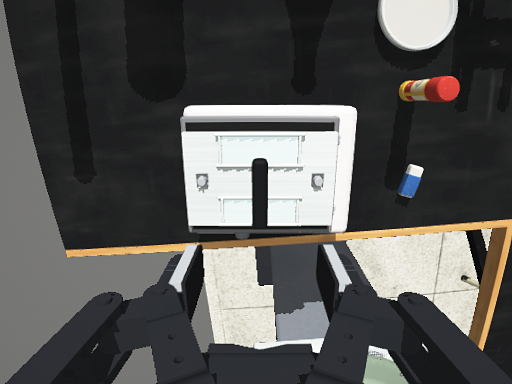

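The tray lies level on the shaker at z=0.0759. The pins show through both holes at (202,181) and (317,181), and the glue stick, eraser and dish are undisturbed. The gripper is clear, so I'm handing in.

```bash
python3 -c "
from workcell import bot
print(bot.job_done())"
```

```text
the job is handed in; nothing more can be done
None
```

The tray is on the shaker with both pins through its holes, lying flush and released, and the job was handed in at about 17 s on the robot's clock.

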